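# Draw the long scoop out of the flip-lid caddy

## Task

Press the caddy's button all the way down so that its domed lid flips up, then take the long aluminium scoop by its handle, tilt it and draw it handle first through the caddy's mouth. Finish while still holding the scoop steady in the gripper, every part of it at least 3 cm higher than the caddy's rim and clear of everything around it, with the lid left open. Leave the jar, the peg tray and the mug where they stand.

Things in the scene. Friction and masses are not known exactly. Their poses are not given: they have to be found in the camera images.
- caddy: Low grey plastic caddy, fixed to the shelf: 290 long (its x) x 212 wide (its y) x 85 mm high to the rim, walls 4 mm, floor 5 mm thick. Origin: centre of its underside, z up; x points away from the robot, turned up to 0.3 rad. A fixed deck 4 mm thick, flush with the rim, closes the near part of the top (x below -20 mm). Inside 282 x 204 mm, 76 mm high under the deck.
- caddy_mouth (a point): Centre of the mouth, at rim height (85 mm above the shelf), at caddy x = 60.5 mm. The mouth is the open part of the top beyond the deck, 161 mm long (caddy x -20 to +141) x 204 mm wide, at first shut by the domed lid. The scoop is longer than the mouth and reaches in under the deck, so it cannot come out level.
- button_top (a point): centre of the top of the round white press button, 36 mm across, on the near deck at caddy x = -85 mm on its mid line; 20 mm above the deck (105 mm above the shelf) when up, 4 mm above it when fully down. It moves with the button.
- caddy_button (a joint): travel of the button in m: 0 up, 0.016 fully down (hard stop). Geared to the lid: takes some 3 to 8 N, more if pressed fast; it does not spring back but stays where it is left.
- caddy_lid (a joint): angle of the domed lid in rad: 0 shut, 1.85 fully open; it follows the button in proportion and stays. Thin grey plastic, 165 x 212 mm, dome 30 mm high, hinged along the caddy's left (+y) rim; open, it stands up beside the mouth leaning outwards, about 200 mm above the rim.
- scoop: Loose aluminium scoop, 240 mm long, 56 wide, 0.10 to 0.17 kg, lying upright on the caddy floor along caddy x (within 0.1 rad), bowl under the deck, handle below the mouth. Origin: mid length, at its underside; x towards the handle end, z up. Bowl: trough x -120 to -30 mm, 40 high, open at top and front. Handle: bar x -30 to +120 mm, 16 wide, 12 high. Balances near x = -50.
- scoop_grip (a point): Point on the mid line of the handle to grasp, scoop x = 40, z = 30 mm above its underside (35 mm above the shelf at the start)
- scoop_lip (a point): middle of the bowl's lower front edge, scoop x = -120 mm, z = 0
- scoop_end (a point): free end of the handle, scoop x = 120 mm, z = 30 mm
- jar: bystander: closed glass jar with a twist cap, 76 mm across, 130 mm high; origin at the centre of its underside
- peg_tray: bystander: wooden tray 100 x 140 mm with six upright pegs, 49 mm high; origin at the centre of its underside
- mug: bystander: white mug, 80 mm across, 90 mm high; origin at the centre of its underside

How it is judged:
On the way, in this order (a step that is already met when the one before it is completed fails the run):
1. the button is pressed down and the lid stands open (value of joint caddy_lid above 1.6 rad), for 0.2 s.
2. the scoop stands tilted in the mouth, handle end out above the rim, lip still below it, in the gripper (z of scoop_end in the frame of caddy above 0.1 m and z of scoop_lip in the frame of caddy below 0.08 m and x of scoop_lip in the frame of caddy between -0.145 and 0.145 m and contact force between the fingers and scoop above 0.5 N), for 0.1 s.
At the end, for the whole second after the job is handed in: The scoop is held in the fingers, still (under 5 cm/s, 0.3 rad/s), lip, middle and handle end all over 115 mm above the shelf (30 mm above the rim), touching neither the caddy nor a bystander; the lid is open (over 1.5 rad); jar, tray and mug stand upright within 30 mm of their starts (height (world z) of each of scoop_lip, scoop_end, scoop above 0.115 m and contact force between the fingers and scoop above 0.5 N and contact force between scoop and caddy below 0.1 N and linear speed of scoop below 0.05 m/s and angular speed of scoop below 0.3 rad/s and value of joint caddy_lid above 1.5 rad and contact force between scoop and jar below 0.1 N and contact force between scoop and peg_tray below 0.1 N and contact force between scoop and mug below 0.1 N and distance of each of jar, peg_tray, mug from where it was at the start of the episode below 0.03 m and angle between each of jar, peg_tray, mug's own z axis and vertical below 0.2 rad); the arm keeps its last pose, push and grip.
It fails at once if the jar, the peg tray or the mug is pushed more than 30 mm or tipped (distance of any of jar, peg_tray, mug from where it was at the start of the episode above 0.03 m or angle between any of jar, peg_tray, mug's own z axis and vertical above 0.4 rad).
It also fails if it takes over 51 s, if anything falls off the work surface, if the arm or the gripper's body presses on something with over 40 N, if the wrist force passes 120 N, or if a joint passes its speed limit or range.

## Robot

A 7-joint arm with a two-finger parallel gripper is mounted at the origin on the work surface. World frame = base frame: x ahead of the robot, y to its left, z up, the work surface at z = 0. Lengths are in m, angles in rad, forces in N, time in s.
With the tool pointing down it reaches from about 0.4 to 0.85 m from the base axis. Payload 10.4 kg.
Tool frame: the origin (TCP) lies at the very end of the fingers, on their centre line; the grasp point (between the pads) lies 19 mm behind it; z points along the fingers, y is the line along which they close (so a half turn about z gives the same grasp; the last joint's range is limited). The gripper opens to 87 mm and grips with 3 to 60 N. Pads are 19 mm wide; open, the fingers measure 117 mm over their backs; the gripper's body (75 mm by 190 mm) begins 51 mm behind the grasp point.
Start: joints at [1.171, 0.332, -0.065, 1.46, 0.022, 1.35, -0.088], TCP at [0.23, -0.581, 0.223] pointing down, gripper open.
Joint ranges: [-2.6, 2.6], [-0.5, 2.12], [-1.47, 1.34], [0.16, 2.42], [-1.27, 4.41], [0.06, 2.06], [-2.6, 2.6]. Speed limits (rad/s): [2.22, 2.22, 2.79, 2.79, 3.14, 3.14, 3.14].

## Interface

Orientations are given as [roll, pitch, yaw] about the fixed x, y, z axes, in that order (R = Rz(yaw) Ry(pitch) Rx(roll)).
In Python, from bench import ctrl, imaging, order, models gives the robot as it stands.
- The arm moves only by the tool servo_tool, never from a script. Its argument "series" is a list of rows, each a list of 7 numbers: the turn, a rotation vector about the tool's x, y, z in rad, then the shift along the tool's x, y, z in mm, then the opening, from 0 (shut) to 1 (fully open). In form: [[ax, ay, az, dx, dy, dz, grip], ...]. A call has 1 to 12 rows; each row shifts and turns the commanded pose from where the row before left it, along the tool's axes as they then stand; what a row does not reach is not made up. A row lasts 1/8 s, in which the tool goes at most 62.5 mm and 10.7 degrees, less where a joint would pass 70% of its speed; a pose out of reach is approached as far as the arm can. A call is refused whole if a number of a shift passes 62.5 or a number of a turn 0.188, either way. A call with a gripper value outside its range is refused whole. The fingers move at their own pace and stop on an object; "squeeze" is the grip in N (left out, the last holds). Time passes only in rows, so rows that do not move let the fingers close. It gives the time, the measured TCP pose, the force, the opening and the grip force at its end, in the units of the state.
- ctrl.get_state(): the state, without advancing time (a new reading comes with each control period).
- imaging.grab_frame(name): name is "scene" or "top" or "wrist"; returns the picture (480x640x3 uint8, red, green, blue); there is no depth.
- imaging.camera_info(name): a dict with "fx", "fy", "cx", "cy" (pixels), "extrinsics" (4x4, takes a point from camera to world coordinates). Camera axes: x right, y down, z forward; pixel columns grow to the right and rows downward; lengths in m; the calibration is good to about 2 mm. A picture is of the moment at which its call begins: read the wrist's pose just before it. camera_info takes no time and is no camera call; for the wrist camera it gives the pose at the moment of the call.
- order.hand_in(): hands the job in; it is judged then, once.
Trained networks look in the newest picture that a camera, given by its name, has taken for a name from the list of things; names that differ only in an ending like _2 or _b are one class to them, and where a whole thing is asked for, a point or a joint stands for the part that bears it (a point fixed in the world has none). Each returns a list of dicts, best first, with "score" (0 to 1); they miss things now and then, are a little off and sometimes report something else, mostly with a low value. They report only what shows in the picture. A call takes as long as a camera call.
- models.silhouettes(query, camera): "region" (480x640 bool, what is visible of it) and "bbox" ([left, top, right, bottom] in pixels, round what is visible of it).
The state is a dict: "time": time; "joint_positions": joint angles; "dq": joint speeds; "effort": joint torques, N m; "eef_pos": TCP position; "ee_rot": TCP orientation; "wrist_force": force on the tool from outside, world axes, zero at the start; "ft_torque": the same for the moment, N m; "grip_width": finger opening in m; "gripper_force": force on a finger pad.
Only numpy, scipy, OpenCV 4.12 (cv2) and the standard library are available. Lean on these libraries where they do the work, as an engineer would, in place of code of your own. Each camera call takes 0.05 s, during which the arm holds its last target. There are 200 camera calls.

## Working session

There is one attempt and no reset: what is moved stays moved. The work goes in short steps, Python scripts to look and compute and a tool call to move; the robot and the scene stay as the last step left them, time stands still between calls to the robot, and variables do not carry over. Pictures are saved under pics/ and viewed, at most 10 in all, crops included, and the job is handed in when it is done.

Besides the shell and the picture viewer there is one more tool, called after "Call:" as a command line: name --pt "numbers of a row" for each row, then --argument value for the rest. servo_tool: Moves the arm, as the interface text tells. Its arguments: {"type":"object","properties":{"series":{"type":"array"},"squeeze":{"type":"number"}},"required":["series"]}

```bash
mkdir -p pics; cat > h.py <<'E'
import numpy as np, cv2
from bench import ctrl, imaging, order, models
from scipy.spatial.transform import Rotation as R
def ray(cam,u,v,z):
    c=imaging.camera_info(cam); T=np.array(c["extrinsics"])
    d=T[:3,:3]@np.array([(u-c["cx"])/c["fx"],(v-c["cy"])/c["fy"],1]); o=T[:3,3]
    return o+d*(z-o[2])/d[2]
def proj(cam,p):
    c=imaging.camera_info(cam); T=np.linalg.inv(np.array(c["extrinsics"])); q=T[:3,:3]@np.array(p)+T[:3,3]
    return np.array([c["fx"]*q[0]/q[2]+c["cx"],c["fy"]*q[1]/q[2]+c["cy"]])
def save(cam,name):
    im=imaging.grab_frame(cam); cv2.imwrite(f"pics/{name}.png",im[:,:,::-1]); return im
E
python3 - <<'E'
from h import *
np.set_printoptions(precision=4,suppress=True)
s=ctrl.get_state(); print(s["time"],s["eef_pos"],s["ee_rot"],s["grip_width"])
a=save("top","t0"); b=save("scene","s0")
for cam in("top","scene"):
    print(cam,np.array(imaging.camera_info(cam)["extrinsics"])[:3,3])
for q in("button_top","caddy","caddy_lid","jar","peg_tray","mug","scoop"):
    for r in models.silhouettes(q,"top")[:2]:
        m=r["region"]; v,u=np.nonzero(m); print(q,round(r["score"],2),np.round(r["bbox"]),u.mean(),v.mean(),cv2.minAreaRect(np.c_[u,v].astype(np.float32)))
        z={"button_top":.105,"caddy":.085,"jar":.13,"mug":.09}.get(q,.08)
        print("   ",ray("top",u.mean(),v.mean(),z))
E
```

```text
0.0 [ 0.2298 -0.5808  0.2217] [-3.1402  0.0001  0.3768] 0.08689465299348802
top [0.4458 0.0056 1.2196]
scene [1.1312 0.7135 1.1144]
button_top 0.77 [297. 290. 312. 305.] 302.92488262910797 297.8732394366197 ((303.0, 297.5), (15.0, 16.0), 90.0)
    [0.4478 0.0337 0.105 ]
caddy 0.6 [235. 188. 360. 336.] 295.44131557884015 258.8079749690752 ((294.9813232421875, 259.0440673828125), (138.17062377929688, 103.24954223632812), 79.28687286376953)
    [0.5323 0.0483 0.085 ]
caddy_lid 0.69 [236. 184. 348. 276.] 290.8345006485084 230.47833981841765 ((290.6280212402344, 230.2911376953125), (78.88107299804688, 100.25834655761719), 79.50852966308594)
    [0.5949 0.0572 0.08  ]
jar 0.74 [295. 289. 310. 311.] 303.17703349282294 298.90909090909093 ((303.1000061035156, 298.8000183105469), (15.205260276794434, 15.652474403381348), 26.56505012512207)
    [0.4456 0.0326 0.13  ]
peg_tray 0.87 [ 82. 283. 158. 336.] 118.20607301262368 310.17707267144317 ((118.75987243652344, 310.56512451171875), (66.64399719238281, 45.85383224487305), 6.632514476776123)
    [0.4323 0.4314 0.08  ]
mug 0.88 [446. 176. 505. 221.] 478.9138149556401 197.5722433460076 ((477.9423522949219, 198.60940551757812), (40.370765686035156, 52.787261962890625), 84.0938491821289)
    [ 0.655 -0.355  0.09 ]
scoop 0.67 [235. 186. 360. 338.] 295.4066940090816 258.8303061373956 ((294.75201416015625, 258.635986328125), (138.0101318359375, 102.68025207519531), 79.69515228271484)
    [0.5326 0.0486 0.08  ]
```

View pics/t0.png

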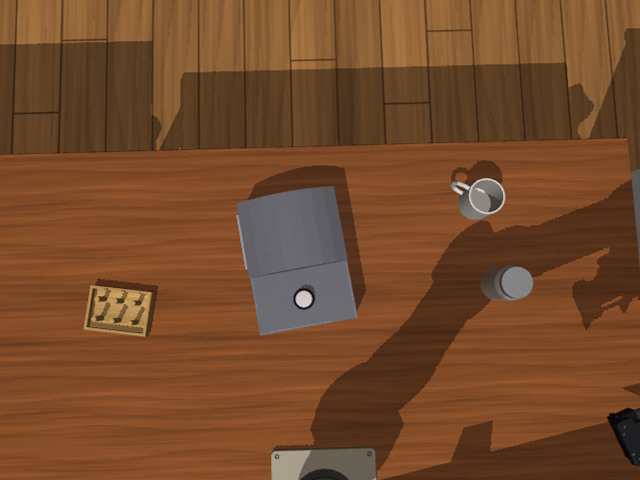

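View pics/s0.png

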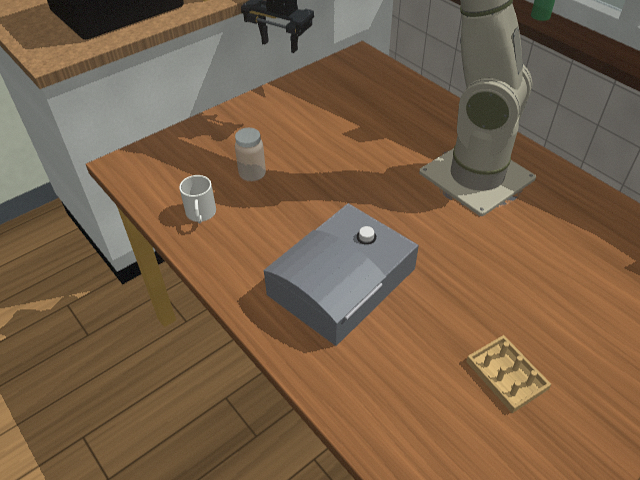

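The top view shows the button at pixel (303, 298), about world (0.448, 0.034). The caddy's near corners are at (261, 334) and (357, 318), which puts its yaw near 0.17. The jar is at (512, 283), the mug at (485, 197) and the tray at (118, 310), all well away from the path.

Call:
servo_tool --pt "0 0 0 36 -41 0 0" --pt "0 0 0 36 -41 0 0" --pt "0 0 0 36 -41 0 0" --pt "0 0 0 36 -41 0 0" --pt "0 0 0 36 -41 0 0" --pt "0 0 0 36 -41 0 0" --pt "0 0 0 36 -41 0 0" --pt "0 0 0 36 -41 0 0" --pt "0 0 0 36 -41 0 0" --pt "0 0 0 36 -41 0 0" --pt "0 0 0 36 -41 0 0" --pt "0 0 0 33 -40 0 0" --squeeze 20

```text
time: 1.95
eef_pos: [0.4486, 0.035, 0.2229]
ee_rot: [3.141, -0.001, 0.377]
wrist_force: [1.0, -0.2, -0.8]
grip_width: 0.0007
gripper_force: 0.0
```

```bash
python3 - <<'E'
from h import *
np.set_printoptions(precision=4,suppress=True)
# caddy yaw: rim corners near edge & left edge
m=imaging.grab_frame("scene")
r=models.silhouettes("button_top","scene")[0]; v,u=np.nonzero(r["region"]); print("btn scene",r["score"],u.mean(),v.mean(),ray("scene",u.mean(),v.mean(),.100), proj("scene",[.4478,.0337,.1]))
a=ray("top",261,334,.085);b=ray("top",357.5,318,.085);print(a,b,np.linalg.norm(b-a),np.arctan2(*( (b-a)[:2]*[1,-1])))
s=ctrl.get_state(); e=s["ee_rot"];print(s["time"],s["eef_pos"],e,s["grip_width"])
print("delta tool mm",1e3*R.from_euler("xyz",e).inv().apply(np.array([.4478,.0337,.11])-s["eef_pos"]))
E
```

```text
btn scene 0.5 366.375 233.59615384615384 [0.4486 0.0335 0.1   ] [366.7107 233.4803]
[0.3737 0.1253 0.085 ] [ 0.4019 -0.0814  0.085 ] 0.2085853036513262 0.1354132470506951
2.05 [0.449  0.0389 0.2231] [-3.1405 -0.002   0.3843] 0.00038762202960577834
delta tool mm [ -3.2721   4.4743 113.0409]
```

Call:
servo_tool --pt "0 0 0.11 0 1 20 0" --pt "0 0 0.1 0 1 25 0" --pt "0 0 0 0 0 25 0" --pt "0 0 0 0 0 25 0" --pt "0 0 0 0 0 10 0" --pt "0 0 0 0 0 5 0" --pt "0 0 0 0 0 5 0" --pt "0 0 0 0 0 5 0" --pt "0 0 0 0 0 5 0" --pt "0 0 0 0 0 5 0" --pt "0 0 0 0 0 4 0" --pt "0 0 0 0 0 0 0"

```text
time: 3.55
eef_pos: [0.4496, 0.0313, 0.0894]
ee_rot: [3.141, -0.001, 0.167]
wrist_force: [-2.8, -0.7, 14.3]
grip_width: 0.0006
gripper_force: 6.9
```

Call:
servo_tool --pt "0 0 0 0 0 2 0" --pt "0 0 0 0 0 0 0" --pt "0 0 0 0 0 -30 0" --pt "0 0 0 0 0 -50 1" --pt "0 0 0 0 0 -50 1" --pt "0 0 0 0 0 -50 1" --pt "0 0 0 0 0 0 1"

```text
time: 4.42
eef_pos: [0.4505, 0.0316, 0.2697]
ee_rot: [3.14, -0.006, 0.167]
wrist_force: [0.4, 0.1, -0.2]
grip_width: 0.0327
gripper_force: 0.0
```

```bash
python3 - <<'E'
from h import *
np.set_printoptions(precision=4,suppress=True)
s=ctrl.get_state(); print(s["time"],s["eef_pos"],s["ee_rot"],s["grip_width"])
a=save("top","t1");
rt=models.silhouettes("scoop","top")
b=save("wrist","w1"); print(np.array(imaging.camera_info("wrist")["extrinsics"]))
rw=models.silhouettes("scoop","wrist")
for c,rr in(("top",rt),("wrist",rw)):
  for r in rr[:2]:
    v,u=np.nonzero(r["region"]); print(c,r["score"],r["bbox"],cv2.minAreaRect(np.c_[u,v].astype(np.float32)))
x=cv2.resize(a[150:350,180:400],None,fx=2.5,fy=2.5)
y=cv2.resize(b,(320,240)) 
cv2.imwrite("pics/c1.png",x[:,:,::-1])
E
```

```text
4.425 [0.4505 0.0316 0.2697] [ 3.1398 -0.0056  0.1667] 0.03270594109693636
[[ 0.1661 -0.9495 -0.2663  0.5206]
 [-0.9861 -0.1599 -0.045   0.0438]
 [ 0.0001  0.2701 -0.9628  0.4281]
 [ 0.      0.      0.      1.    ]]
top 0.63 [477.8, 266.9, 533.3, 302.5] ((506.0, 282.5), (35.0, 52.0), 90.0)
top 0.56 [284.1, 214.4, 298.4, 255.0] ((291.3364562988281, 234.40721130371094), (42.714839935302734, 7.013876438140869), 74.57783508300781)
wrist 0.78 [310.7, 9.5, 335.4, 151.8] ((320.90045166015625, 77.54457092285156), (141.53237915039062, 17.499135971069336), 87.67847442626953)
```

View pics/c1.png

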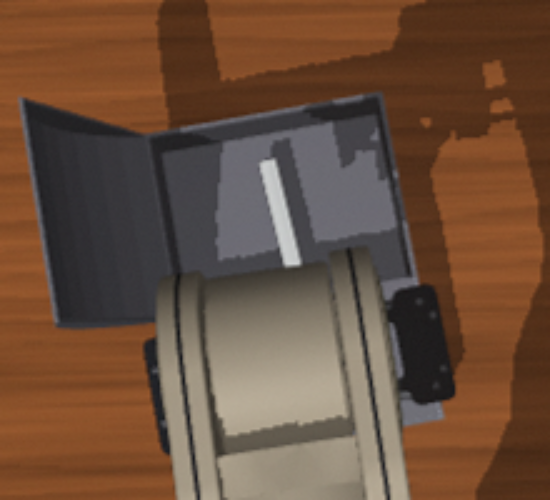

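View pics/w1.png

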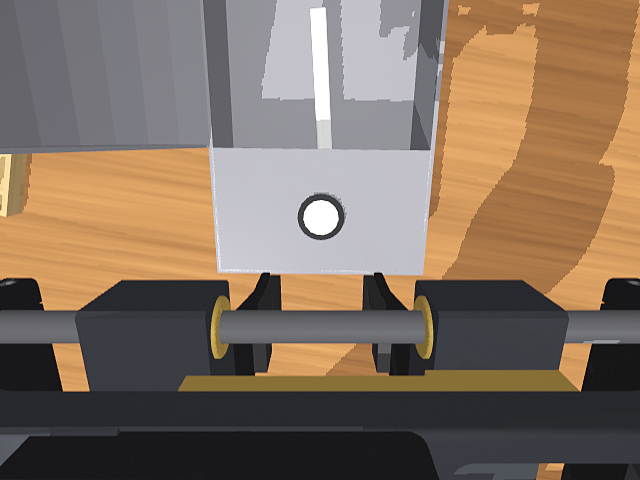

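The lid stands open. In the wrist view the handle runs from (318, 9) at its free end to (325, 148) at the deck edge. In the top crop the handle end is at (270, 160).

```bash
python3 - <<'E'
from h import *
np.set_printoptions(precision=4,suppress=True)
s=ctrl.get_state(); print(s["time"],s["eef_pos"],s["ee_rot"],s["grip_width"])
c=lambda w,a,b=None: None
L=ray("wrist",213,149,.085);Rr=ray("wrist",431,149.5,.085);d=L-Rr
n1=ray("wrist",218,271,.085);n2=ray("wrist",425,274,.085)
print("wrist deck edge",L,Rr,np.linalg.norm(d),"yaw",np.arctan2(-d[0],d[1]), "near",n1,n2,np.linalg.norm(n1-n2))
fl=ray("top",240,204,.085);fr=ray("top",332.4,188,.085);d=fl-fr;print("top far",fl,fr,np.linalg.norm(d),np.arctan2(-d[0],d[1]))
print("btn wrist",ray("wrist",321,217,.089))
for yaw in(.165,.175):
  bt=np.array([.448,.0337]);ex=np.array([np.cos(yaw),np.sin(yaw)]);ey=np.array([-ex[1],ex[0]]);o=bt+.085*ex
  print("yaw",yaw,"origin",o)
  for n,p in(("end w",ray("wrist",319,9.5,.041)),("mid w",ray("wrist",321.5,78,.041)),("base w",ray("wrist",324.5,147,.041)),("end t",ray("top",288,214,.041)),("t base",ray("top",296.5,256,.041)),("deckL",L),("deckR",Rr),("farL",fl),("farR",fr),("n1",n1),("n2",n2)):
    q=p[:2]-o; print(n,p,np.array([q@ex,q@ey]))
E
```

```text
4.625 [0.4482 0.0312 0.2651] [-3.1411  0.0021  0.1668] 0.04834419268868801
wrist deck edge [0.4939 0.1425 0.085 ] [ 0.5274 -0.0591  0.085 ] 0.20427893969761518 yaw 0.1647695441739501 near [0.3728 0.1271 0.085 ] [ 0.405 -0.084  0.085] 0.21346348338712892
top far [0.6556 0.1667 0.085 ] [ 0.6858 -0.0362  0.085 ] 0.20520381828261114 0.14777154846150264
btn wrist [0.4474 0.032  0.089 ]
yaw 0.165 origin [0.5318 0.0477]
end w [0.637  0.0659 0.041 ] [0.1068 0.0007]
mid w [0.5778 0.0535 0.041 ] [ 0.0463 -0.0018]
base w [0.5121 0.0392 0.041 ] [-0.0209 -0.0051]
end t [0.6378 0.0645 0.041 ] [ 0.1073 -0.0008]
t base [0.5419 0.0475 0.041 ] [ 0.0099 -0.0019]
deckL [0.4939 0.1425 0.085 ] [-0.0219  0.0997]
deckR [ 0.5274 -0.0591  0.085 ] [-0.0219 -0.1045]
farL [0.6556 0.1667 0.085 ] [0.1416 0.0971]
farR [ 0.6858 -0.0362  0.085 ] [ 0.138 -0.108]
n1 [0.3728 0.1271 0.085 ] [-0.1438  0.1044]
n2 [ 0.405 -0.084  0.085] [-0.1467 -0.109 ]
yaw 0.175 origin [0.5317 0.0485]
end w [0.637  0.0659 0.041 ] [ 0.1068 -0.0012]
mid w [0.5778 0.0535 0.041 ] [ 0.0462 -0.0031]
base w [0.5121 0.0392 0.041 ] [-0.0209 -0.0057]
end t [0.6378 0.0645 0.041 ] [ 0.1073 -0.0027]
t base [0.5419 0.0475 0.041 ] [ 0.0098 -0.0028]
deckL [0.4939 0.1425 0.085 ] [-0.0209  0.0991]
deckR [ 0.5274 -0.0591  0.085 ] [-0.023  -0.1052]
farL [0.6556 0.1667 0.085 ] [0.1425 0.0949]
farR [ 0.6858 -0.0362  0.085 ] [ 0.137  -0.1103]
n1 [0.3728 0.1271 0.085 ] [-0.1428  0.105 ]
n2 [ 0.405 -0.084  0.085] [-0.1478 -0.1084]
```

Call:
servo_tool --pt "0 0 -0.038 30 0 0 1" --pt "0 0 0 40 0 0 1" --pt "0 0 0 44 0 30 1" --pt "0 0 0 0 0 50 1" --pt "0 0 0 0 0 50 1" --pt "0 0 0 0 0 25 1" --pt "0 0 0 0 0 0 1" --pt "0 0 0 0 0 0 1"

```text
time: 5.62
eef_pos: [0.561, 0.0537, 0.1122]
ee_rot: [-3.141, -0.001, 0.205]
wrist_force: [-0.4, 0.1, 0.5]
grip_width: 0.0867
gripper_force: 0.0
```

```bash
python3 - <<'E'
from h import *
np.set_printoptions(precision=4,suppress=True)
s=ctrl.get_state(); e=s["ee_rot"];print(s["time"],s["eef_pos"],e,s["grip_width"])
print("delta",1e3*R.from_euler("xyz",e).inv().apply(np.array([.5606,.0496,.022])-s["eef_pos"]))
b=save("wrist","w2"); 
for r in models.silhouettes("scoop","wrist")[:2]:
    v,u=np.nonzero(r["region"]); print(r["score"],r["bbox"],cv2.minAreaRect(np.c_[u,v].astype(np.float32)))
    for row in (v.min()+3,int(v.mean()),v.max()-3): uu=u[v==row]; print(row,uu.mean(),ray("wrist",uu.mean(),row,.041))
E
```

```text
5.625 [0.561  0.0537 0.1122] [-3.1414 -0.0006  0.205 ] 0.0867257097902449
delta [-1.2777  3.9597 90.2204]
0.7 [290.8, 128.1, 368.3, 350.3] ((333.518310546875, 236.60549926757812), (73.060546875, 219.2048797607422), 2.6630005836486816)
130 325.5 [0.6389 0.0675 0.041 ]
222 327.0 [0.5807 0.0542 0.041 ]
344 328.77464788732397 [0.4895 0.0334 0.041 ]
```

View pics/w2.png

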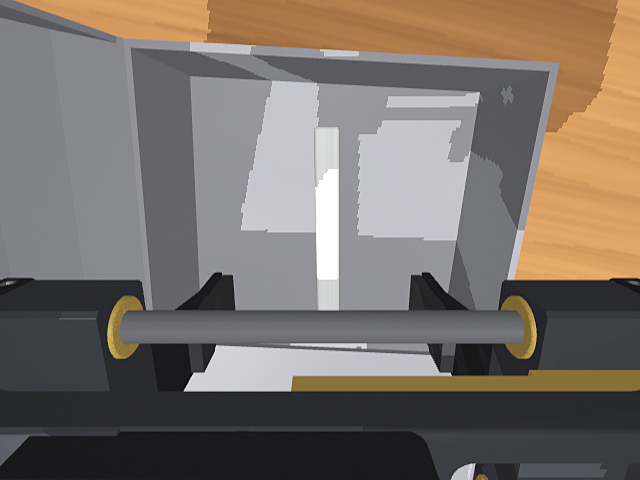

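The handle (column 327) sits between the finger tips (about columns 222 and 422), 4 mm right of their centre. The scoop heading matches.

Call:
servo_tool --pt "0 0 -0.01 1 4 20 1" --pt "0 0 0 0 0 25 1" --pt "0 0 0 0 0 25 1" --pt "0 0 0 0 0 14 1" --pt "0 0 0 0 0 6 1" --pt "0 0 0 0 0 0 1" --pt "0 0 0 0 0 0 0" --pt "0 0 0 0 0 0 0" --pt "0 0 0 0 0 0 0" --pt "0 0 0 0 0 0 0" --pt "0 0 0 0 0 0 0" --pt "0 0 0 0 0 0 0" --squeeze 60

```text
time: 7.22
eef_pos: [0.5625, 0.0497, 0.0216]
ee_rot: [3.142, -0.0, 0.215]
wrist_force: [-0.3, -0.3, -0.7]
grip_width: 0.0348
gripper_force: 0.0
```

```bash
python3 - <<'E'
from h import *
np.set_printoptions(precision=1,suppress=True)
s=ctrl.get_state(); t0=s["eef_pos"]; print(s["time"],t0,s["ee_rot"],s["grip_width"],s["gripper_force"])
# 2D: P (caddy x,z mm) and tilt; tcp = P + 11mm(c: lower z0) along tool z
off=35-1e3*t0[2]
W=[(27,35,0),(27,58,0),(45,80,10),(65,100,20),(82,118,30),(112,157,45),(112,285,45)]
f=lambda w:(np.array([w[0]+off*np.sin(np.radians(w[2])),w[1]-off*np.cos(np.radians(w[2]))]),np.radians(w[2]))
for a,b in zip(W,W[1:]):
    n=max(2,int(np.ceil(max((b[2]-a[2])/5,np.hypot(b[0]-a[0],b[1]-a[1])/25))))
    for i in range(n):
        p,th=f(np.array(a)+(np.array(b)-a)*i/n); q,t2=f(np.array(a)+(np.array(b)-a)*(i+1)/n)
        d=q-p; print(b, round(t2-th,3), "dx %.1f dz %.1f"%(d@[np.cos(th),np.sin(th)], d@[np.sin(th),-np.cos(th)]))
E
```

```text
7.225 [0.6 0.  0. ] [ 3.1 -0.   0.2] 0.03475407512371691 0.0
(27, 58, 0) 0.0 dx 0.0 dz -11.5
(27, 58, 0) 0.0 dx 0.0 dz -11.5
(45, 80, 10) 0.087 dx 10.2 dz -11.1
(45, 80, 10) 0.087 dx 11.1 dz -10.2
(65, 100, 20) 0.087 dx 12.8 dz -8.2
(65, 100, 20) 0.087 dx 13.4 dz -7.1
(82, 118, 30) 0.087 dx 12.2 dz -5.6
(82, 118, 30) 0.087 dx 12.7 dz -4.6
(112, 157, 45) 0.087 dx 16.3 dz -6.3
(112, 157, 45) 0.087 dx 16.8 dz -5.0
(112, 157, 45) 0.087 dx 17.2 dz -3.6
(112, 285, 45) 0.0 dx 15.1 dz -15.1
(112, 285, 45) 0.0 dx 15.1 dz -15.1
(112, 285, 45) 0.0 dx 15.1 dz -15.1
(112, 285, 45) 0.0 dx 15.1 dz -15.1
(112, 285, 45) 0.0 dx 15.1 dz -15.1
(112, 285, 45) 0.0 dx 15.1 dz -15.1
```

Call:
servo_tool --pt "0 0 0 0 0 0 0" --pt "0 0 0 0 0 0 0" --pt "0 0 0 0 0 0 0" --pt "0 0 0 0 0 0 0" --pt "0 0 0 0 0 0 0" --pt "0 0 0 0 0 -6 0" --pt "0 0 0 0 0 -6 0" --pt "0 0 0 0 0 -6 0" --pt "0 0 0 0 0 -5 0" --pt "0 0 0 0 0 0 0" --squeeze 60

```text
time: 8.48
eef_pos: [0.5627, 0.0496, 0.045]
ee_rot: [3.141, -0.001, 0.215]
wrist_force: [0.9, 0.1, -2.4]
grip_width: 0.0153
gripper_force: 60.0
```

Call:
servo_tool --pt "0 0.087 0 10 0 -11 0" --pt "0 0.087 0 11 0 -10 0" --pt "0 0.087 0 13 0 -8 0" --pt "0 0.087 0 13 0 -7 0" --pt "0 0.087 0 12 0 -6 0" --pt "0 0.087 0 13 0 -5 0" --pt "0 0 0 0 0 0 0" --pt "0 0 0 0 0 0 0"

```text
time: 9.48
eef_pos: [0.622, 0.0626, 0.1062]
ee_rot: [3.141, -0.52, 0.215]
wrist_force: [-0.5, 0.2, -0.9]
grip_width: 0.0151
gripper_force: 60.0
```

```bash
python3 - <<'E'
from h import *
s=ctrl.get_state(); print(s["time"],s["eef_pos"],s["ee_rot"],s["wrist_force"],s["grip_width"],s["gripper_force"])
a=save("scene","s3"); cv2.imwrite("pics/c3.png",cv2.resize(a[100:380,180:500],None,fx=2,fy=2)[:,:,::-1])
E
```

```text
9.475 [0.62204663 0.06258921 0.10621316] [ 3.14144279 -0.52002215  0.21478327] [-0.51636591  0.24996917 -0.91036725] 0.01510152908093567 59.99949932098389
```

View pics/c3.png

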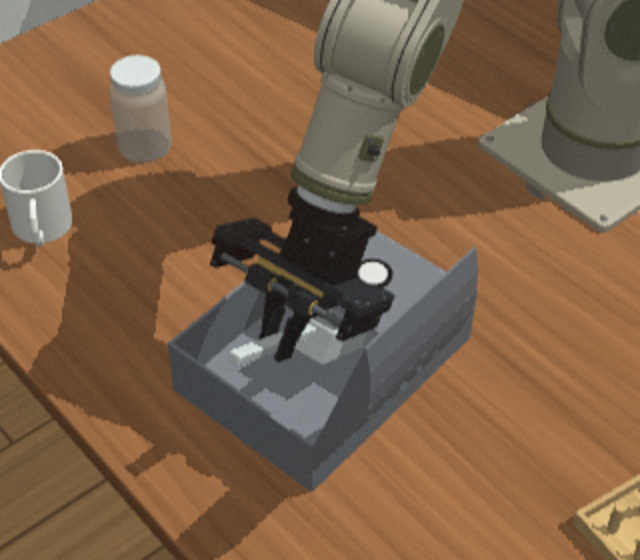

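The handle end shows at crop (240, 352), to the left of the fingers. I'll check that against its expected projection.

```bash
python3 - <<'E'
from h import *
for th in (0,.26,.52,.8,1.1):
  e=[.6156+.079*np.cos(th)*.977,.061+.079*np.cos(th)*.213,.1177+.079*np.sin(th)]
  print(th,(proj("scene",e)-[180,100])*2, proj("top",e))
imaging.grab_frame("scene")
for r in models.silhouettes("scoop","scene")[:2]: print(r["score"],(np.array(r["bbox"])-[180,100,180,100])*2)
save("wrist","w3")
for r in models.silhouettes("scoop","wrist")[:2]: print(r["score"],r["bbox"])
E
```

```text
0 [228.20164133 389.2702665 ] [279.30296968 182.95003363]
0.26 [229.00976788 375.51292116] [278.91903055 182.04127382]
0.52 [233.12881363 359.18505494] [279.146351   183.62582172]
0.8 [240.98426617 340.11651048] [280.09252149 188.13789533]
1.1 [252.58224283 319.88597018] [281.85918312 195.91229794]
0.75 [299.7, 121.0, 344.1, 379.0]
```

View pics/w3.png

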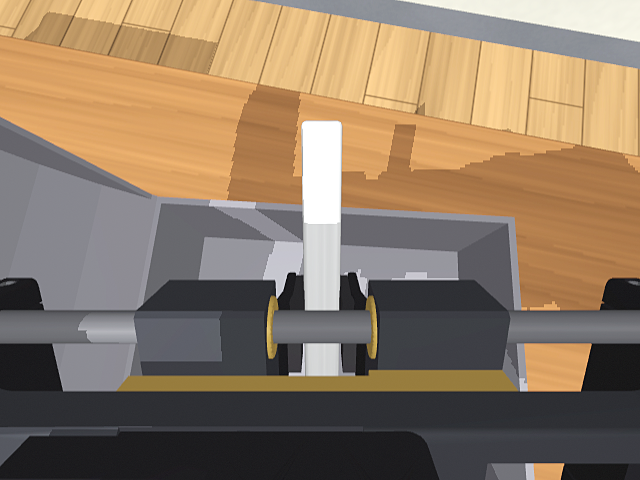

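The scoop is gripped rigidly and tilted about 30°. The handle end matches its prediction in the scene view, and the wrist view shows it straight at column 322. Next I'll tilt further and lift.

Call:
servo_tool --pt "0 0.087 0 16 0 -6 0" --pt "0 0.087 0 17 0 -5 0" --pt "0 0.087 0 17 0 -4 0" --pt "0 0 0 0 0 0 0" --pt "0 0 0 15 0 -15 0" --pt "0 0 0 15 0 -15 0" --pt "0 0 0 15 0 -15 0" --pt "0 0 0 15 0 -15 0" --pt "0 0 0 15 0 -15 0" --pt "0 0 0 15 0 -15 0" --pt "0 0 0 14 0 -14 0" --pt "0 0 0 0 0 0 0"

```text
time: 11.22
eef_pos: [0.6547, 0.0705, 0.2959]
ee_rot: [3.141, -0.784, 0.217]
wrist_force: [0.8, 0.8, -1.7]
grip_width: 0.0153
gripper_force: 60.0
```

```bash
python3 - <<'E'
from h import *
s=ctrl.get_state(); print(s["time"],s["eef_pos"],s["ee_rot"],s["wrist_force"],s["grip_width"],s["gripper_force"])
a=save("scene","s4"); cv2.imwrite("pics/c4.png",cv2.resize(a[20:380,140:500],None,fx=1.6,fy=1.6)[:,:,::-1])
p=np.array(s["eef_pos"]); Rm=R.from_euler("xyz",s["ee_rot"]).as_matrix()
for n,v in(("lip",[-.161,0,-.013+.03]),("end",[.079,0,-.013])):
  q=p+Rm@v; print(n,q,(proj("scene",q)-[140,20])*1.6)
E
```

```text
11.225 [0.65469182 0.07053656 0.29592345] [ 3.1406469  -0.78372592  0.21707384] [ 0.8206312   0.80607723 -1.66990296] 0.015320875352507066 59.999613761901855
lip [0.55505611 0.04854555 0.1702289 ] [313.15456936 349.12396717]
end [0.70036916 0.08062324 0.36089914] [233.17693446 309.58788828]
```

View pics/c4.png

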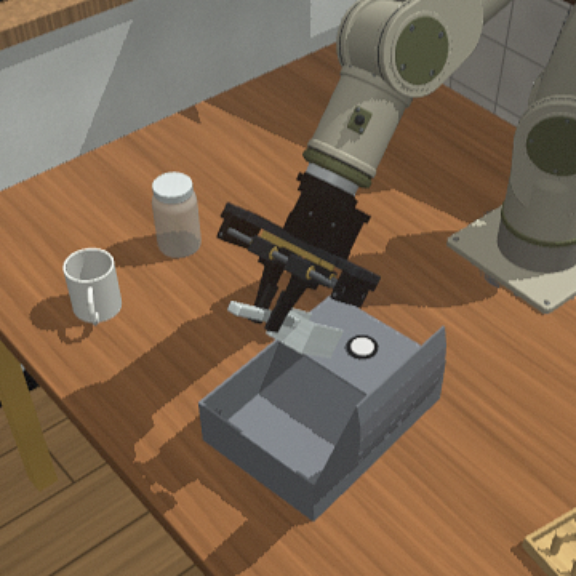

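The scoop is fully out and clear. Its end is at crop (233, 308) and its lip near (315, 350), both as predicted, so the lip is about 170 mm above the shelf. The lid is open and the bystanders haven't moved.

Call:
servo_tool --pt "0 0 0 0 0 0 0" --pt "0 0 0 0 0 0 0" --pt "0 0 0 0 0 0 0" --pt "0 0 0 0 0 0 0"

```text
time: 11.78
eef_pos: [0.6542, 0.0697, 0.2943]
ee_rot: [-3.141, -0.783, 0.215]
wrist_force: [0.8, 1.5, -1.1]
grip_width: 0.0154
gripper_force: 60.0
```

```bash
python3 -c "
from h import *
print(order.hand_in())"
```

```text
the job is handed in; nothing more can be done
None
```

I handed the job in at about 11.8 s: the lid is open and the scoop is gripped at 60 N, lip about 170 mm above the shelf; the jar, tray and mug were not touched, and no verdict was returned.

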